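# Weigh the pot from the keeper hook

### The arm

A 6-joint arm with a two-finger parallel gripper is mounted at the origin on the work surface. World frame = base frame: x ahead of the robot, y to its left, z up, the work surface at z = 0. Lengths are in m, angles in rad, forces in N, time in s.
With the tool pointing down it reaches from about 0.25 to 0.725 m from the base axis. Payload 4 kg.
Tool frame: the origin (TCP) lies midway between the tips of the shut fingers; the grasp point (between the pads) lies 19 mm behind it; z points along the fingers, y is the direction in which the jaws open and shut (so a half turn about z gives the same grasp; the last joint's range is limited). The gripper opens to 85 mm and grips with 20 to 120 N. Pads are 22 mm wide; open, the fingers measure 114 mm over their backs; the gripper's body (76 mm by 85 mm) begins 54 mm behind the grasp point. The pads swing forward as they close: fully open they stand 13 mm farther back than shut.
Start: joints at [1.334, 0.241, 0.005, 1.335, 0, 1.571], TCP at [0.117, 0.486, 0.231] pointing down, gripper open.
Joint ranges: [-2.72, 2.72], [-1.05, 1.87], [-1.09, 1.28], [-1.99, 2.15], [-1.42, 1.44], [-3.14, 3.14]. Speed limits (rad/s): [2.79, 2.79, 3.14, 3.14, 3.14, 3.14].

### API

Orientations are given as a unit quaternion [x, y, z, w].
In Python, from workcell import bot gives the robot as it stands.
- The arm moves only by the shell command python3 -m inch 'ROWS'. ROWS is JSON, a list of rows, each a list of 5 numbers: the shift along the tool's x, y, z scaled (see below), then the turn about the tool's z scaled (see below), then the closure, from 0 (fully open) to 1 (shut). A call has 1 to 10 rows; each row is the pose to reach, as a shift and turn from the pose commanded when the call began, along the tool's axes at that moment; what a row does not reach only later rows make up. The controller multiplies each number of a shift by 100 cm and each number of a turn by 120 degrees. A row lasts 1/8 s, in which the tool goes at most 62.5 mm and 10.7 degrees, less where a joint would pass 70% of its speed; a pose out of reach is approached as far as the arm can. A call with a number of a shift or a turn outside -1 to 1 is refused whole. A call with a gripper value outside its range is refused whole. The fingers move at their own pace and stop on an object; the grip force is fixed at half the most. Time passes only in rows, so rows that repeat a pose let the fingers close. It gives the time, the measured TCP pose, the force and the opening at its end, in the units of the state.
- bot.get_obs(): the state, without advancing time (a new reading comes with each control period).
- bot.camera(name): name is "scene" or "top" or "wrist"; returns the picture (400x640x3 uint8, red, green, blue); there is no depth.
- bot.calibration(name): a dict with "intrinsics" (3x3 intrinsics, pixels), "xyz" and "attitude" of the camera in the world; the wrist camera has in their place "tool_from_camera" (4x4, takes a point from camera to tool coordinates, whose origin is the TCP and whose axes are the flange's). Camera axes: x right, y down, z forward; pixel columns grow to the right and rows downward; lengths in m; the calibration is good to about 2 mm. A picture is of the moment at which its call begins: read the wrist's pose just before it. calibration takes no time and is no camera call.
- bot.job_done(): hands the job in, once; it reports no verdict.
Trained networks look in the newest picture that a camera, given by its name, has taken for a name from the list of things; names that differ only in an ending like _2 or _b are one class to them, and where a whole thing is asked for, a point or a joint stands for the part that bears it (a point fixed in the world has none). Each returns a list of dicts, best first, with "score" (0 to 1); they miss things now and then, are a little off and sometimes report something else, mostly with a low value. They report only what shows in the picture. A call takes as long as a camera call.
- bot.masks_of(camera, target): "pixels" (400x640 bool, what is visible of it) and "extent" ([left, top, width, height] as shares, 0 to 1, of the picture: columns of its width, rows of its height, round what is visible of it).
- bot.spot_point(camera, target): "point" ([column, row] as shares, 0 to 1, of the picture: columns of its width, rows of its height: a listed point, or the origin of a listed thing).
The state is a dict: "clock": time; "joint_pos": joint angles; "joint_vel": joint speeds; "tau": joint torques, N m; "eef_pos": TCP position; "tool_rot": TCP orientation; "ft_force": force on the tool from outside, world axes, zero at the start; "ft_torque": the same for the moment, N m; "grip_width": finger opening in m.
Only numpy, scipy, OpenCV 4.12 (cv2) and the standard library are available. Lean on these libraries where they do the work, as an engineer would, in place of code of your own. Each camera call takes 0.05 s, during which the arm holds its last target.

### The job

One of the two bench hooks holds the round-bellied copper pot. Press the thumb tab of that hook's sprung keeper down until it snaps open and stays open, only then lift the pot off by its bail (do not force it up against a closed keeper), and stand it upright in the middle of the scale's round pan without dropping it. Leave the straight-sided can hanging on the other hook.

Things in the scene. Friction and masses are not known exactly. Their poses are not given: they have to be found in the camera images.
- pot: Round-bellied lidded copper pot, 88 mm wide, 0.25-0.5 kg. Origin: foot centre, z up. Bail: two upright straps 14 x 4 mm at y +-24 mm (52 over outer faces), from lid (z 75) up to a 7 mm rod along y at z 153.5. Hangs 35 mm over the bench on a 14 mm wide hook arm that comes from +x through the bail. To take off: raise 20 to 38 mm only (lip 12 high; arm 30 deep under rod), then 60 mm or more to -x.
- tab (a point): Top of the sloping thumb tab (24 mm wide) of the see-saw keeper on the pot's hook: 42 mm to the pot's +x, 226 mm over the bench when shut. Pivot along pot y, 16 mm to +x, 202 mm up. Press straight down here with closed fingers (under 6 N) to 187 mm over the bench: it snaps past centre and stays open, this point at 182 mm. Its front arm then stands upright over the pivot, up to 232 mm.
- pan (a point): Centre of the top face of the bench scale's round, flat, rigid metal pan: 132 mm across, 44 mm above the bench; z up. The scale's grey housing, 180 x 160 mm, stands on the bench between the two hooks.
- can: Straight-sided copper can, 62 mm across, 75 mm high, with the same bail, hanging on the other hook, which is the same as the pot's. Origin: centre of its foot, 35 mm above the bench. To be left alone.

How it is judged:
On the way:
1. the keeper of the pot's hook is snapped open while the pot still hangs on the hook (height (world z) of tab below 0.19 m and height (world z) of pot below 0.044 m and horizontal distance between pot and tab below 0.07 m), for 0.2 s.
At the end, for the whole second after the job is handed in: The pot stands upright (within about 7 degrees) and at rest on the scale's pan, its foot within 30 mm of the pan's centre; the can still hangs where it was (horizontal distance between pot and pan below 0.03 m and z of pot in the frame of pan between -0.006 and 0.006 m and angle between pot's own z axis and vertical below 0.12 rad and linear speed of pot below 0.03 m/s); the robot touches nothing.
It fails at once if the pot is raised more than 9 mm in its hook while the keeper is shut (height (world z) of pot above 0.044 m and height (world z) of tab above 0.206 m and horizontal distance between pot and tab below 0.06 m).
It fails at once if the pot is dropped (moves faster than 0.6 m/s with no finger on it) (linear speed of pot above 0.6 m/s and contact force between pot and the fingers below 0.05 N).
It fails at once if the can is moved more than 40 mm from where it hung (distance of can from where it was at the start of the episode above 0.04 m).
It also fails if it takes over 56 s, if anything falls off the work surface, if the arm or the gripper's body presses on something with over 40 N, if the wrist force passes 120 N, or if a joint passes its speed limit or range.

## Working session

There is one attempt and no reset: what is moved stays moved. The work goes in short steps, Python scripts to look and compute and a shell command to move; the robot and the scene stay as the last step left them, time stands still between calls to the robot, and variables do not carry over. Pictures are saved under pics/ and viewed, and the job is handed in when it is done.

```bash
mkdir -p pics; ls; python3 - <<'E'
from workcell import bot
import cv2,numpy as np
o=bot.get_obs();print({k:np.round(v,3).tolist() for k,v in o.items()})
for n in ("scene","top","wrist"):
    im=bot.camera(n);cv2.imwrite(f"pics/{n}0.png",im[:,:,::-1])
    c=bot.calibration(n);print(n,{k:np.round(v,4).tolist() for k,v in c.items()})
    for t in ("pot","tab","pan","can"):
        for r in bot.spot_point(n,t)[:3]:print(n,t,round(r["score"],2),np.round(np.array(r["point"])*[640,400],1))
E
```

```text
pics
{'clock': 0.0, 'joint_pos': [1.334, 0.241, 0.004, 1.335, -0.0, 1.571], 'joint_vel': [-0.002, -0.001, -0.001, -0.001, 0.001, -0.0], 'tau': [-0.0, -37.232, 25.241, 0.017, 0.0, -0.0], 'eef_pos': [0.117, 0.485, 0.23], 'tool_rot': [0.118, 0.993, -0.001, -0.0], 'ft_force': [-0.116, 0.351, 0.108], 'ft_torque': [-0.024, 0.085, 0.03], 'grip_width': 0.085}
scene {'intrinsics': [[454.9435, 0.0, 322.1363], [0.0, 454.9435, 205.1719], [0.0, 0.0, 1.0]], 'xyz': [1.1845, 0.4031, 0.8319], 'attitude': [0.45, 0.7874, -0.369, -0.2033]}
scene pot 0.56 [234.9 212.5]
scene tab 0.61 [219.  164.5]
scene pan 0.61 [339.2 236.2]
scene can 0.93 [419.  288.3]
scene can 0.3 [220.7 162.6]
top {'intrinsics': [[484.2942, 0.0, 320.9852], [0.0, 484.2942, 199.6116], [0.0, 0.0, 1.0]], 'xyz': [0.3881, 0.005, 1.3172], 'attitude': [-0.703, 0.7084, -0.0506, 0.0383]}
top pot 0.95 [412.9 208.4]
top tab 0.69 [424.1 179.9]
top pan 0.59 [309.5 236.2]
top can 0.89 [227.2 209.9]
wrist {'intrinsics': [[291.3554, 0.0, 316.7545], [0.0, 291.3554, 199.9801], [0.0, 0.0, 1.0]], 'tool_from_camera': [[0.0004, -0.9489, -0.3156, 0.0821], [1.0, 0.0002, 0.0006, -0.0003], [-0.0005, -0.3156, 0.9489, -0.142], [0.0, 0.0, 0.0, 1.0]]}
```

View pics/scene0.png

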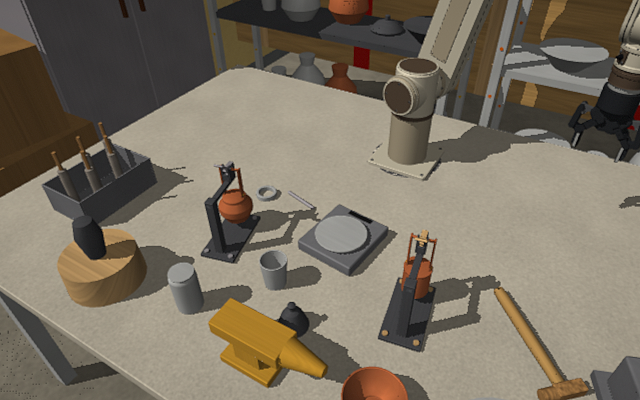

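View pics/top0.png

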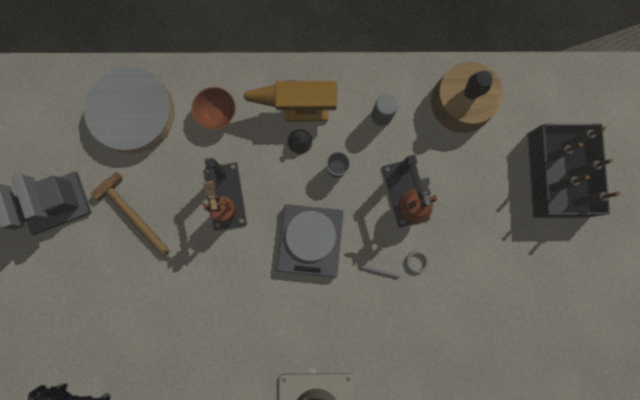

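```bash
cat > h.py <<'E'
import numpy as np
from scipy.spatial.transform import Rotation as R
from workcell import bot
def cam(n):
    c=bot.calibration(n);return np.array(c["intrinsics"]),np.array(c["xyz"]),R.from_quat(c["attitude"]).as_matrix()
def ray(n,p):
    K,t,A=cam(n);return t,A@np.linalg.solve(K,[p[0],p[1],1])
def atz(n,p,z):
    t,d=ray(n,p);return t+d*(z-t[2])/d[2]
def proj(n,P):
    K,t,A=cam(n);q=K@(A.T@(np.array(P)-t));return q[:2]/q[2]
E
python3 - <<'E'
from h import *
for n,d in dict(scene=dict(pot=(234.9,212.5),tab=(219,164.5),pan=(339.2,236.2),can=(419,288.3)),top=dict(pot=(412.9,208.4),tab=(424.1,179.9),pan=(309.5,236.2),can=(227.2,209.9))).items():
    for k,p in d.items():
        print(n,k,atz(n,p,dict(pot=.035,tab=.226,pan=.044,can=.035)[k]).round(4))
E
```

```text
scene pot [ 0.5216 -0.2753  0.035 ]
scene tab [ 0.566  -0.2531  0.226 ]
scene pan [0.4692 0.0146 0.044 ]
scene can [0.5171 0.2448 0.035 ]
top pot [ 0.5248 -0.2634  0.035 ]
top tab [ 0.5699 -0.2513  0.226 ]
top pan [0.4524 0.0131 0.044 ]
top can [0.5242 0.2311 0.035 ]
```

The pot hangs on the right-hand hook in the top view, around (413, 205). The hook's post is at its +x side, near (410, 160). The scale is at (310, 237) and the can at (222, 208). I'll refine these positions, then go over the pot with the wrist camera.

```bash
cat >> h.py <<'E'
def shift(target,yaw=None):
    """tool-axis shift (m, = row units) from measured pose to world target; turn unit for tool x yaw (world, deg)"""
    o=bot.get_obs();A=R.from_quat(o["tool_rot"]).as_matrix()
    print("shift",(A.T@(np.array(target)-o["eef_pos"])).round(4))
    if yaw is not None:
        y=np.degrees(np.arctan2(A[1,0],A[0,0]));d=(yaw-y+180)%360-180
        print("tool x yaw",y,"turn units",-d/120)
def wcam():
    o=bot.get_obs();A=R.from_quat(o["tool_rot"]).as_matrix();c=bot.calibration("wrist")
    T=np.eye(4);T[:3,:3]=A;T[:3,3]=o["eef_pos"];T=T@np.array(c["tool_from_camera"])
    return np.array(c["intrinsics"]),T[:3,3],T[:3,:3]
E
python3 - <<'E'
from h import *
import cv2
shift([.53,-.26,.35],194)
for n in("top","scene"):
  im=bot.camera(n)
  for t in("pan","pot","tab"):
    for r in bot.masks_of(n,t)[:2]:
        m=r["pixels"].astype(np.uint8);ys,xs=np.nonzero(m);print(n,t,round(r["score"],2),m.sum(),xs.min(),xs.max(),ys.min(),ys.max(),xs.mean().round(1),ys.mean().round(1))
im=cv2.imread("pics/top0.png");cv2.imwrite("pics/topz.png",np.hstack([cv2.resize(im[140:240,370:450],None,fx=5,fy=5,interpolation=2),cv2.resize(im[190:290,270:350],None,fx=5,fy=5,interpolation=2)]))
E
```

```text
shift [-0.5762 -0.6284 -0.1187]
tool x yaw 166.43370009517972 turn units -0.22971916587350236
top pan 0.75 4030 277 342 204 276 309.6 240.2
top pan 0.43 462 203 236 196 221 222.5 209.6
top pot 0.93 806 398 435 189 222 413.4 206.9
top tab 0.65 193 419 429 177 204 424.5 189.1
scene pan 0.78 3747 298 388 205 276 343.3 239.2
scene pot 0.84 1054 219 253 168 223 235.6 202.5
scene tab 0.56 63 216 232 161 169 225.4 165.3
```

View pics/topz.png

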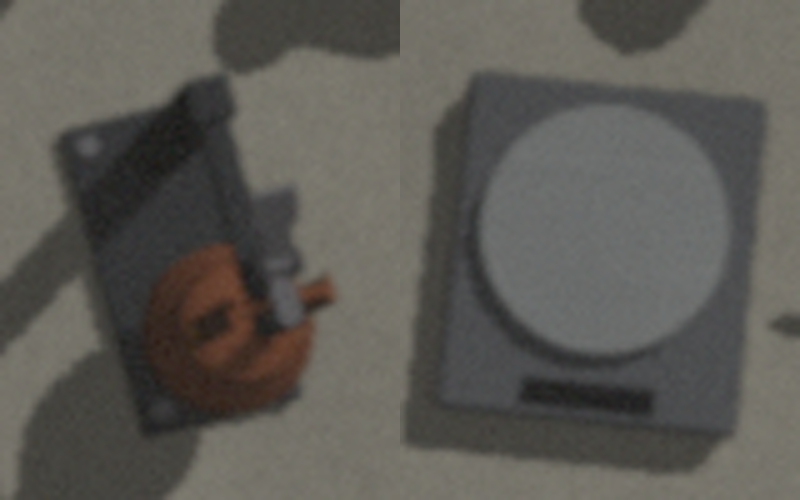

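Zoomed in, the pan disc is centred at about (311, 236). The keeper tab is the grey paddle at about (425, 182). Next I move above the pot.

```bash
python3 -m inch '[[0,0,-0.12,0,0],[0,0,-0.12,0,0],[-0.576,-0.628,-0.12,-0.23,0],[-0.576,-0.628,-0.12,-0.23,0],[-0.576,-0.628,-0.12,-0.23,0],[-0.576,-0.628,-0.12,-0.23,0],[-0.576,-0.628,-0.12,-0.23,0],[-0.576,-0.628,-0.12,-0.23,0],[-0.576,-0.628,-0.12,-0.23,0],[-0.576,-0.628,-0.12,-0.23,0]]'; python3 -c "
from h import *
shift([.53,-.26,.35],194)"
```

```text
clock: 2.4
eef_pos: [0.3573, 0.052, 0.3518]
tool_rot: [-0.122, 0.993, 0.0, 0.001]
ft_force: [1.4, 0.6, -0.5]
grip_width: 0.085
shift [-0.0919 -0.3446  0.0019]
tool x yaw -165.9689480849959 turn units 0.00025876595836772746
```

```bash
python3 -m inch '[[-0.092,-0.345,0,0,0],[-0.092,-0.345,0,0,0],[-0.092,-0.345,0,0,0],[-0.092,-0.345,0,0,0],[-0.092,-0.345,0,0,0],[-0.092,-0.345,0,0,0],[-0.092,-0.345,0,0,0],[-0.092,-0.345,0,0,0],[-0.092,-0.345,0,0,0]]'; python3 - <<'E'
from h import *
import cv2
print(bot.get_obs()["eef_pos"],bot.get_obs()["joint_vel"])
K,t,A=wcam();im=bot.camera("wrist");cv2.imwrite("pics/w1.png",im[:,:,::-1])
for k,z in(("pot",.035),("tab",.226)):
    for r in bot.spot_point("wrist",k)[:2]:
        p=np.array(r["point"])*[640,400];d=A@np.linalg.solve(K,[*p,1]);print(k,r["score"],p,(t+d*(z-t[2])/d[2]).round(4))
E
```

```text
clock: 3.52
eef_pos: [0.5292, -0.2573, 0.3523]
tool_rot: [-0.123, 0.992, -0.0, 0.0]
ft_force: [-1.0, 0.4, 0.1]
grip_width: 0.0853
[ 0.52923131 -0.25728231  0.35232426] [ 0.00516697 -0.00785443  0.00038194 -0.00163061 -0.00033789 -0.00037691]
pot 0.93 [313.28 155.6 ] [ 0.5277 -0.2632  0.035 ]
tab 0.87 [314.88 228.68] [ 0.5662 -0.2496  0.226 ]
```

View pics/w1.png

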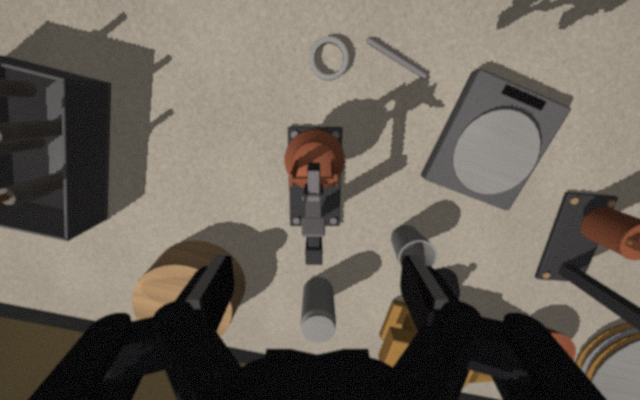

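The wrist view shows the hook axis vertical in the image, with base plate edges at columns 290 and 341, so the yaw already matches. The tab is near (313, 225) and the pot near (314, 160). I'll zoom to check lateral alignment.

```bash
python3 - <<'E'
from h import *
import cv2
K,t,A=wcam()
im=cv2.imread("pics/w1.png");im=cv2.resize(im[110:270,260:370],None,fx=5,fy=5,interpolation=2)[:, :]
c,s=np.cos(np.radians(14)),np.sin(np.radians(14))
pot=np.array([.526,-.2625,.035])
def L(x,y,z):return pot+[c*x-s*y,s*x+c*y,z]
for P,col in ((L(42,0,191)*0+L(.042,0,.191),(0,0,255)),(L(.042,.012,.191),(0,255,255)),(L(.042,-.012,.191),(0,255,255)),(L(0,.026,.157),(0,255,0)),(L(0,-.026,.157),(0,255,0)),(L(.016,0,.167),(255,0,0)),(L(.044,0,.05),(255,0,255))):
    q=K@(A.T@(P-t));q=q[:2]/q[2];print(q.round(1));cv2.circle(im,(int((q[0]-260)*5+2),int((q[1]-110)*5+2)),5,col,2)
cv2.imwrite("pics/w1z.png",cv2.resize(im,None,fx=.75,fy=.75))
E
```

```text
[312.4 228.4]
[324.3 228.4]
[300.4 228.4]
[337.1 179.4]
[288.4 179.3]
[312.7 196.4]
[313.9 190.3]
```

View pics/w1z.png

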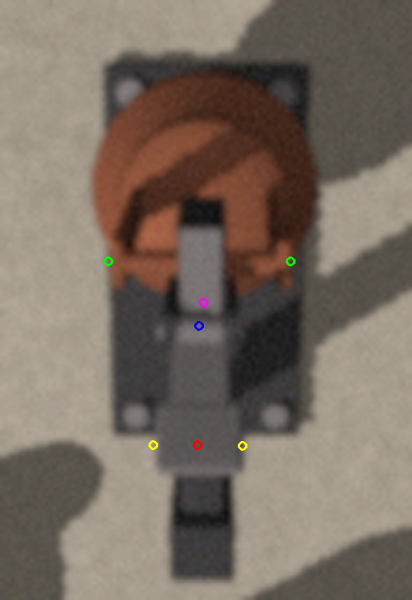

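The projected model agrees with the image to about 1 mm. Next I close the fingers and move over the tab.

```bash
python3 -c "
from h import *
shift([.567,-.2523,.25],194)"
```

```text
shift [-0.0376 -0.0041  0.1025]
tool x yaw -165.88816277745659 turn units 0.0009319768545282159
```

```bash
python3 -m inch '[[-0.038,-0.004,0,0,1],[-0.038,-0.004,0,0,1],[-0.038,-0.004,0.05,0,1],[-0.038,-0.004,0.05,0,1],[-0.038,-0.004,0.05,0,1],[-0.038,-0.004,0.085,0,1],[-0.038,-0.004,0.103,0,1],[-0.038,-0.004,0.103,0,1],[-0.038,-0.004,0.103,0,1]]'; python3 - <<'E'
from h import *
import cv2
shift([.567,-.2523,.187],194)
cv2.imwrite("pics/w2.png",bot.camera("wrist")[:,:,::-1]);cv2.imwrite("pics/s2.png",cv2.resize(bot.camera("scene")[110:270,150:310,::-1],None,fx=3.7,fy=3.7,interpolation=2))
print({k:bot.get_obs()[k].round(2) for k in("ft_force","ft_torque")})
E
```

```text
clock: 4.8
eef_pos: [0.569, -0.2539, 0.2517]
tool_rot: [-0.122, 0.993, -0.001, 0.002]
ft_force: [-0.4, 0.4, 0.6]
grip_width: -0.0002
shift [0.0018 0.0023 0.0646]
tool x yaw -165.97380795895373 turn units 0.0002182670087184609
{'ft_force': array([-0.61, -0.59, -0.43]), 'ft_torque': array([ 0.01, -0.03, -0.02])}
```

View pics/w2.png

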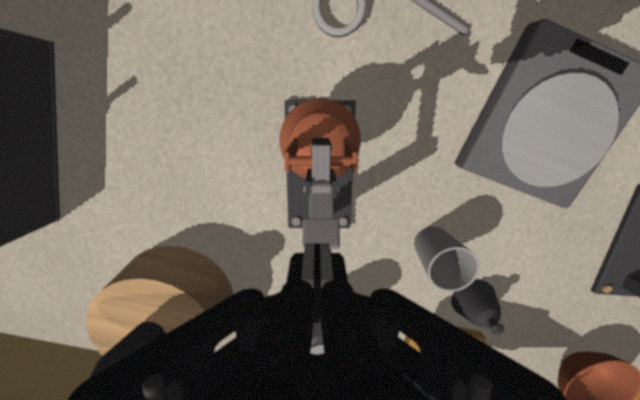

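View pics/s2.png

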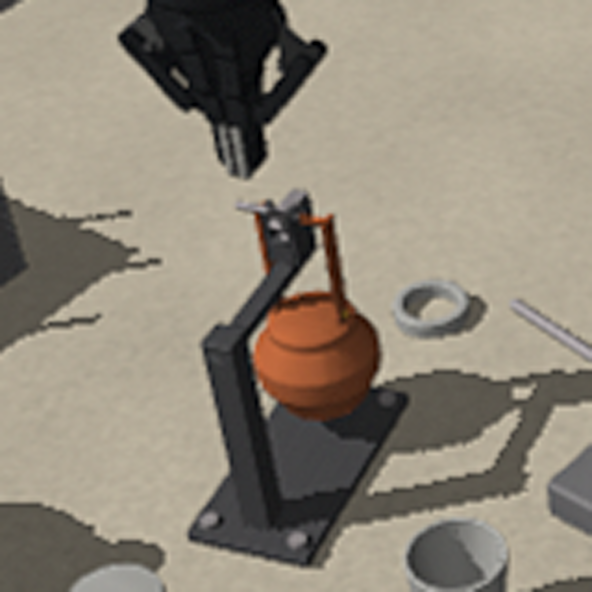

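```bash
python3 - <<'E'
from h import *
c=bot.calibration("wrist");T=np.linalg.inv(np.array(c["tool_from_camera"]));K=np.array(c["intrinsics"])
for p in((0,0,0),(0,0,.0257),(.011,0,.0257),(-.011,0,.0257)):
    q=K@(T[:3,:3]@p+T[:3,3]);print(p,q[:2]/q[2])
E
```

```text
(0, 0, 0) [316.11419394 259.90040789]
(0, 0, 0.0257) [316.20529756 239.22783205]
(0.011, 0, 0.0257) [316.20212265 223.22850235]
(-0.011, 0, 0.0257) [316.20835549 254.63768864]
```

Relative to the tips, the tab centre is about 3 mm off in tool +y and 2–3 mm in +x. I'll correct for that and press down gradually.

```bash
python3 -m inch '[[0.003,0.003,0.01,0,1],[0.003,0.003,0.02,0,1],[0.003,0.003,0.026,0,1],[0.003,0.003,0.032,0,1],[0.003,0.003,0.038,0,1],[0.003,0.003,0.044,0,1],[0.003,0.003,0.044,0,1]]'; python3 - <<'E'
from h import *
import cv2
cv2.imwrite("pics/s3.png",cv2.resize(bot.camera("scene")[110:270,150:310,::-1],None,fx=3.7,fy=3.7,interpolation=2))
print({k:bot.get_obs()[k].round(3) for k in("ft_force","ft_torque","eef_pos")})
E
```

```text
clock: 5.78
eef_pos: [0.5627, -0.2506, 0.2028]
tool_rot: [-0.122, 0.993, 0.001, -0.002]
ft_force: [-0.3, 0.4, -0.0]
grip_width: 0.0001
{'ft_force': array([ 0.413, -0.894, -0.126]), 'ft_torque': array([-0.049, -0.035,  0.034]), 'eef_pos': array([ 0.563, -0.251,  0.203])}
```

View pics/s3.png

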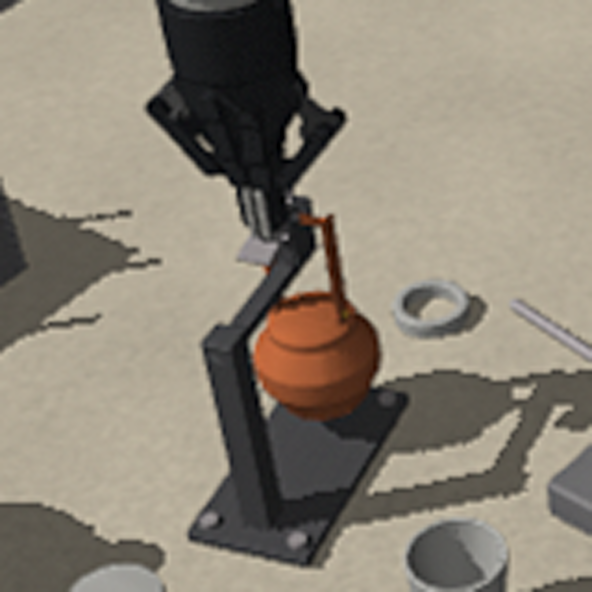

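The tab is tilting down under the fingertips. I'll continue to the snap depth.

```bash
python3 -m inch '[[0,0,0.005,0,1],[0,0,0.009,0,1],[0,0,0.013,0,1],[0,0,0.016,0,1],[0,0,0.018,0,1],[0,0,0.018,0,1],[0,0,0.018,0,1]]'; python3 - <<'E'
from h import *
import cv2
cv2.imwrite("pics/s4.png",cv2.resize(bot.camera("scene")[110:270,150:310,::-1],None,fx=3.7,fy=3.7,interpolation=2))
print({k:bot.get_obs()[k].round(3) for k in("ft_force","ft_torque","eef_pos")})
E
```

```text
clock: 6.7
eef_pos: [0.5658, -0.251, 0.1889]
tool_rot: [-0.122, 0.992, -0.001, 0.003]
ft_force: [2.2, 2.1, 7.0]
grip_width: -0.0002
{'ft_force': array([2.122, 1.329, 7.932]), 'ft_torque': array([ 0.255, -0.339, -0.015]), 'eef_pos': array([ 0.566, -0.251,  0.189])}
```

View pics/s4.png

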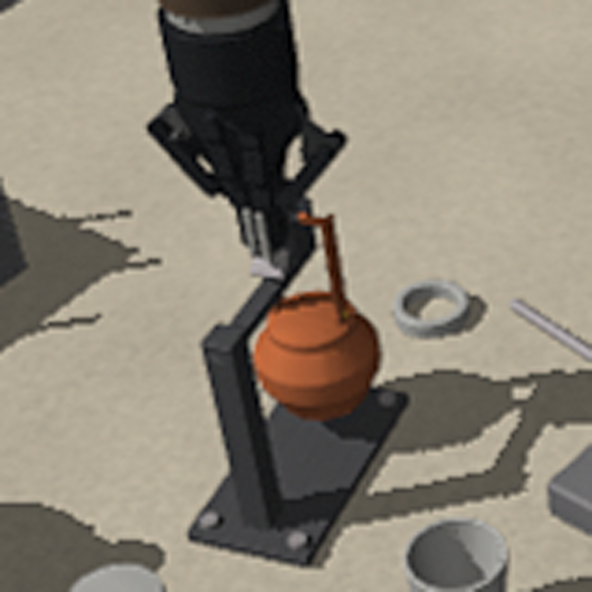

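```bash
python3 -m inch '[[0,0,0.003,0,1],[0,0,0.005,0,1],[0,0,0.005,0,1],[0,0,0.005,0,1]]'; python3 - <<'E'
from h import *
import cv2
cv2.imwrite("pics/s5.png",cv2.resize(bot.camera("scene")[110:270,150:310,::-1],None,fx=3.7,fy=3.7,interpolation=2))
cv2.imwrite("pics/w5.png",bot.camera("wrist")[:,:,::-1])
print({k:bot.get_obs()[k].round(3) for k in("ft_force","ft_torque","eef_pos")})
E
```

```text
clock: 7.25
eef_pos: [0.567, -0.2512, 0.1876]
tool_rot: [-0.123, 0.992, -0.002, 0.005]
ft_force: [-0.6, 3.3, 19.7]
grip_width: 0.0001
{'ft_force': array([-1.122,  3.903, 19.178]), 'ft_torque': array([ 0.599,  0.199, -0.024]), 'eef_pos': array([ 0.567, -0.251,  0.188])}
```

View pics/w5.png

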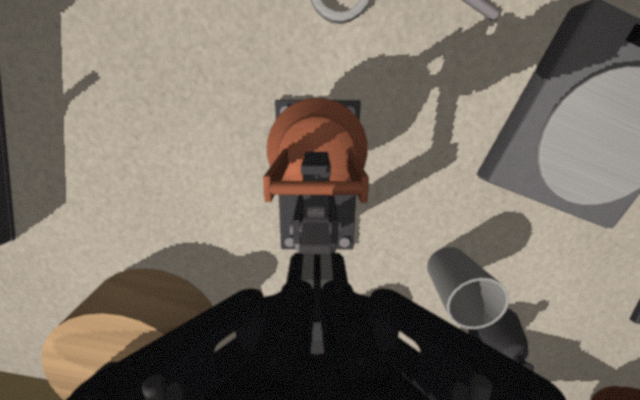

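The front arm stands upright clear of the rod, and the tab is against its stop at 19 N. I retract straight up and check that it stays open.

```bash
python3 -m inch '[[0,0,-0.02,0,1],[0,0,-0.06,0,1],[0,0,-0.1,0,1],[0,0,-0.15,0,1],[0.04,0,-0.15,0,0],[0.04,0,-0.15,0,0],[0.04,0,-0.15,0,0],[0.04,0,-0.15,0,0]]'; python3 - <<'E'
from h import *
import cv2
K,t,A=wcam()
im=bot.camera("wrist");cv2.imwrite("pics/w6.png",im[:,:,::-1])
cv2.imwrite("pics/s6.png",cv2.resize(bot.camera("scene")[110:270,150:310,::-1],None,fx=3.7,fy=3.7,interpolation=2))
for n,z0 in(("pot",.035),("tab",.182)):
  for r in bot.spot_point("wrist",n)[:2]:
    p=np.array(r["point"])*[640,400];d=A@np.linalg.solve(K,[*p,1]);print(n,r["score"],p,(t+d*(z0-t[2])/d[2]).round(4))
im=im[:,:,::-1].copy()
c,s=np.cos(np.radians(14)),np.sin(np.radians(14))
pot=np.array([.526,-.2625,.035])
def L(x,y,z):return pot+[c*x-s*y,s*x+c*y,z]
im=cv2.resize(im[100:240,250:390],None,fx=4,fy=4,interpolation=2)
for P,col in ((L(.0,.024,.1535),(0,255,0)),(L(0,-.024,.1535),(0,255,0)),(L(0,.026,.153),(255,255,0)),(L(0,-.026,.153),(255,255,0)),(L(0,.0,.08),(255,0,0)),):
    q=K@(A.T@(P-t));q=q[:2]/q[2];print(q.round(1));cv2.circle(im,(int((q[0]-250)*4+2),int((q[1]-100)*4+2)),5,col,1)
cv2.imwrite("pics/w6z.png",im)
print({k:bot.get_obs()[k].round(3) for k in("ft_force","ft_torque","eef_pos","tool_rot","grip_width")})
E
```

```text
clock: 8.35
eef_pos: [0.5254, -0.2604, 0.3307]
tool_rot: [-0.122, 0.992, 0.0, -0.0]
ft_force: [1.1, 0.6, 0.0]
grip_width: 0.0724
pot 0.97 [311.808 162.08 ] [ 0.5298 -0.2665  0.035 ]
tab 0.6 [316.096 225.6  ] [ 0.568 -0.25   0.182]
[337.9 188.5]
[290.6 188.4]
[339.8 188.3]
[288.6 188.3]
[314.7 172.2]Traceback (most recent call last):
  File "<stdin>", line 17, in <module>
AttributeError: 'float' object has no attribute 'round'
```

View pics/w6z.png

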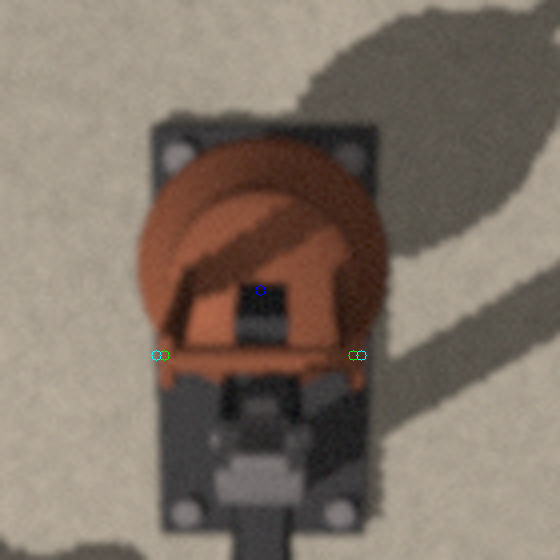

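View pics/s6.png

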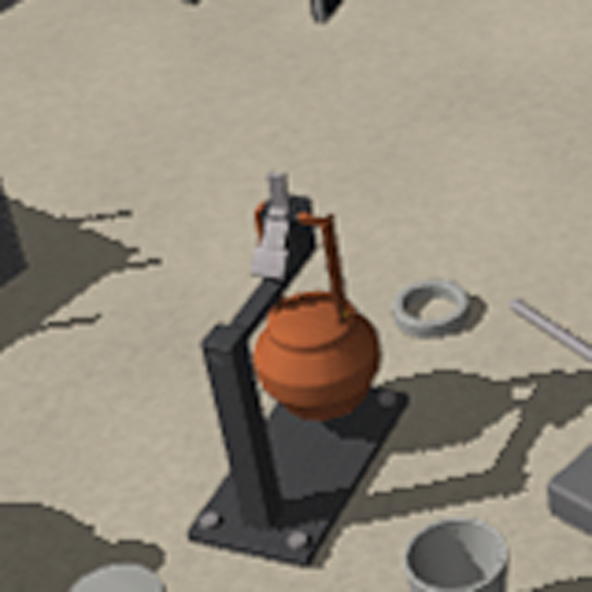

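The keeper stays open, with its front arm upright and the tab down. The bail straps match the model to about 1 mm. I'll compute the descent.

```bash
python3 - <<'E'
from h import *
bot.camera("top")
o=bot.get_obs();print(o["eef_pos"].round(4),o["grip_width"])
shift([.5236,-.2622,.163],194)
E
```

```text
[ 0.5253 -0.2605  0.331 ] 0.08576084412509859
shift [ 0.002  -0.0013  0.168 ]
tool x yaw -165.94235165265277 turn units 0.0004804028945604462
```

```bash
python3 -m inch '[[0.002,-0.001,0.04,0,0],[0.002,-0.001,0.08,0,0],[0.002,-0.001,0.11,0,0],[0.002,-0.001,0.13,0,0],[0.002,-0.001,0.15,0,0],[0.002,-0.001,0.16,0,0],[0.002,-0.001,0.168,0,0],[0.002,-0.001,0.168,0,0],[0.002,-0.001,0.168,0,0]]'; python3 - <<'E'
from h import *
import cv2
cv2.imwrite("pics/w7.png",bot.camera("wrist")[:,:,::-1])
cv2.imwrite("pics/s7.png",cv2.resize(bot.camera("scene")[110:270,150:310,::-1],None,fx=3.7,fy=3.7,interpolation=2))
print({k:bot.get_obs()[k].round(3) for k in("ft_force","ft_torque","eef_pos")})
E
```

```text
clock: 9.72
eef_pos: [0.5237, -0.2623, 0.1641]
tool_rot: [-0.122, 0.993, -0.0, 0.001]
ft_force: [-0.1, 0.1, 0.1]
grip_width: 0.0856
{'ft_force': array([ 0.406, -0.022,  0.316]), 'ft_torque': array([-0.006,  0.03 , -0.007]), 'eef_pos': array([ 0.524, -0.262,  0.164])}
```

View pics/w7.png

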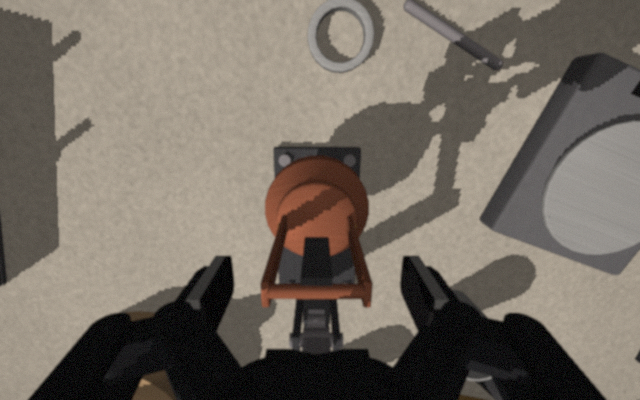

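View pics/s7.png

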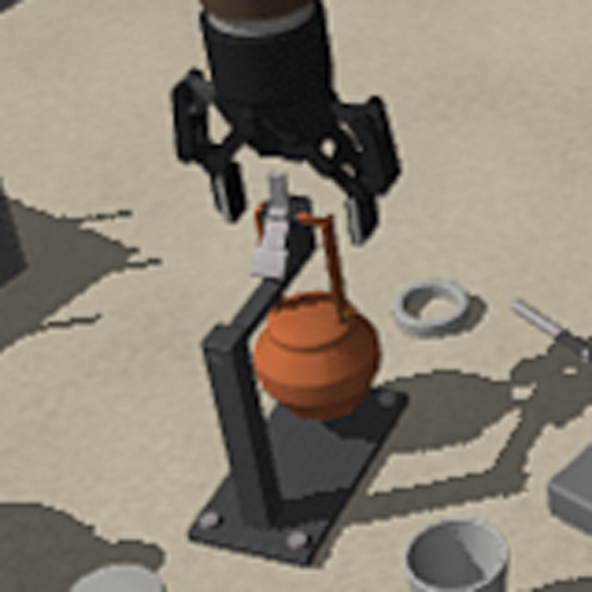

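The bail spans columns 262 to 370, centred between the pads at 233 and 402, and the contact forces are zero. Closing.

```bash
python3 -m inch '[[0,0,0,0,1],[0,0,0,0,1],[0,0,0,0,1],[0,0,0,0,1],[0,0,0,0,1],[0,0,0,0,1]]'; python3 - <<'E'
from h import *
import cv2
cv2.imwrite("pics/w8.png",bot.camera("wrist")[:,:,::-1])
cv2.imwrite("pics/s8.png",cv2.resize(bot.camera("scene")[110:270,150:310,::-1],None,fx=3.7,fy=3.7,interpolation=2))
print({k:bot.get_obs()[k].round(3) for k in("ft_force","ft_torque","eef_pos")})
E
```

```text
clock: 10.58
eef_pos: [0.5235, -0.2622, 0.1639]
tool_rot: [-0.122, 0.993, -0.0, 0.0]
ft_force: [-1.0, 1.2, 6.3]
grip_width: 0.051
{'ft_force': array([-0.039, -0.344,  5.497]), 'ft_torque': array([0.08 , 0.178, 0.003]), 'eef_pos': array([ 0.523, -0.262,  0.164])}
```

View pics/w8.png

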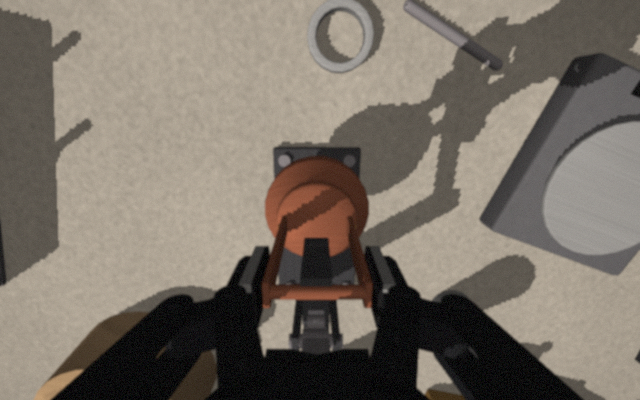

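View pics/s8.png

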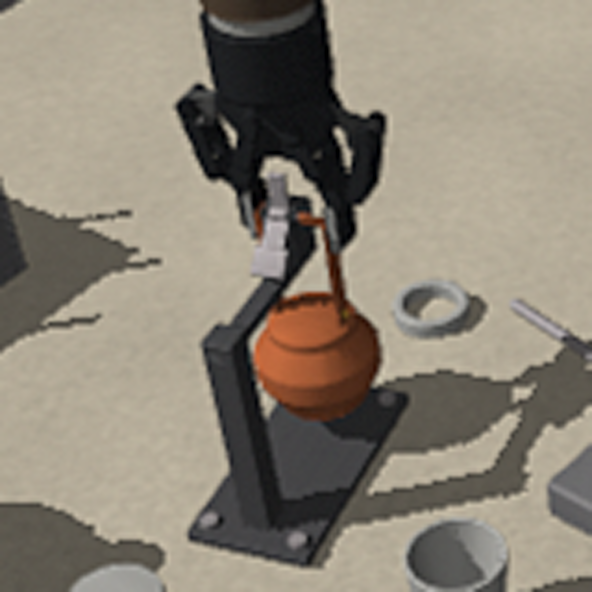

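The bail is gripped at 51 mm. I raise it 29 mm and check before sliding off.

```bash
python3 -m inch '[[0,0,-0.008,0,1],[0,0,-0.016,0,1],[0,0,-0.023,0,1],[0,0,-0.029,0,1],[0,0,-0.029,0,1],[0,0,-0.029,0,1]]'; python3 - <<'E'
from h import *
import cv2
cv2.imwrite("pics/s9.png",cv2.resize(bot.camera("scene")[110:270,150:310,::-1],None,fx=3.7,fy=3.7,interpolation=2))
print({k:bot.get_obs()[k].round(3) for k in("ft_force","ft_torque","eef_pos")})
E
```

```text
clock: 11.42
eef_pos: [0.5231, -0.262, 0.1922]
tool_rot: [-0.122, 0.993, 0.0, -0.0]
ft_force: [0.5, 0.2, -2.6]
grip_width: 0.0509
{'ft_force': array([ 0.464, -0.232, -2.656]), 'ft_torque': array([ 0.005, -0.039,  0.027]), 'eef_pos': array([ 0.523, -0.262,  0.192])}
```

View pics/s9.png

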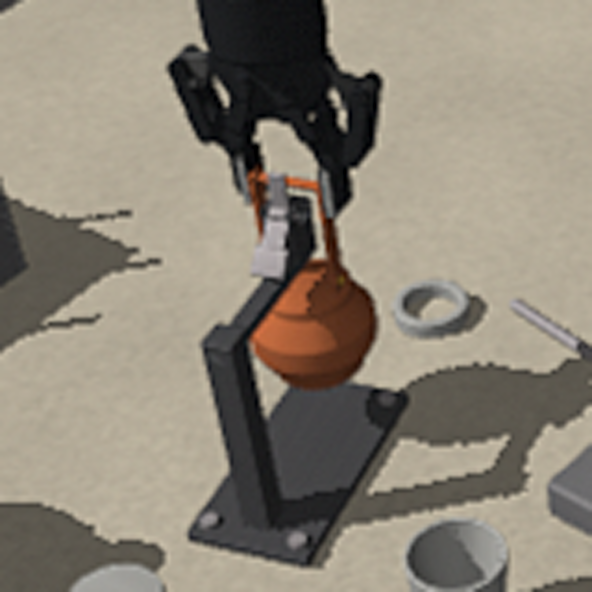

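The pot is lifted and its 2.7 N weight fits the stated range. Next I slide 95 mm along pot -x, which is tool +x, and then rise.

```bash
python3 -m inch '[[0.015,0,0,0,1],[0.035,0,0,0,1],[0.055,0,0,0,1],[0.075,0,0,0,1],[0.095,0,0,0,1],[0.095,0,-0.01,0,1],[0.095,0,-0.03,0,1],[0.095,0,-0.04,0,1],[0.095,0,-0.04,0,1]]'; python3 - <<'E'
from h import *
import cv2
cv2.imwrite("pics/s10.png",bot.camera("scene")[:,:,::-1])
cv2.imwrite("pics/w10.png",bot.camera("wrist")[:,:,::-1])
im=bot.camera("top");
K,t,A=cam("top")
c=bot.spot_point("top","pan")
for r in c[:2]:print("pan",r["score"],np.array(r["point"])*[640,400])
print({k:bot.get_obs()[k].round(3) for k in("ft_force","ft_torque","eef_pos")})
# pan circle edge: refine from initial top & scene images by projecting a circle
for n in("top","scene"):
  im=cv2.imread(f"pics/{n}0.png");g=cv2.cvtColor(im,cv2.COLOR_BGR2GRAY).astype(float)
  g=cv2.GaussianBlur(g,(0,0),1)
  best=[]
  a=np.linspace(0,2*np.pi,180,endpoint=False)
  K,t,A=cam(n)
  def samp(cx,cy,r,z=.044):
    P=np.c_[cx+r*np.cos(a),cy+r*np.sin(a),np.full(180,z)];q=(K@(A.T@(P-t).T)).T;q=(q[:,:2]/q[:,2:]).astype(np.float32)
    return cv2.remap(g.astype(np.float32),q[:,0].copy(),q[:,1].copy(),1).ravel()
  for cx in np.arange(.435,.485,.001):
    for cy in np.arange(-.01,.035,.001):
      best.append((np.mean(np.clip(samp(cx,cy,.0625)-samp(cx,cy,.0695),-5,60)),cx,cy))
  print(n,max(best))
E
```

```text
clock: 12.6
eef_pos: [0.432, -0.2855, 0.2335]
tool_rot: [-0.122, 0.992, -0.001, 0.001]
ft_force: [0.9, 0.5, -2.9]
grip_width: 0.0511
{'ft_force': array([ 0.187,  0.767, -2.931]), 'ft_torque': array([ 0.03 , -0.019, -0.018]), 'eef_pos': array([ 0.431, -0.285,  0.232])}
top (np.float32(26.431358), np.float64(0.455), np.float64(0.009999999999999983))
scene (np.float32(45.592075), np.float64(0.456), np.float64(0.011999999999999981))
```

View pics/s10.png

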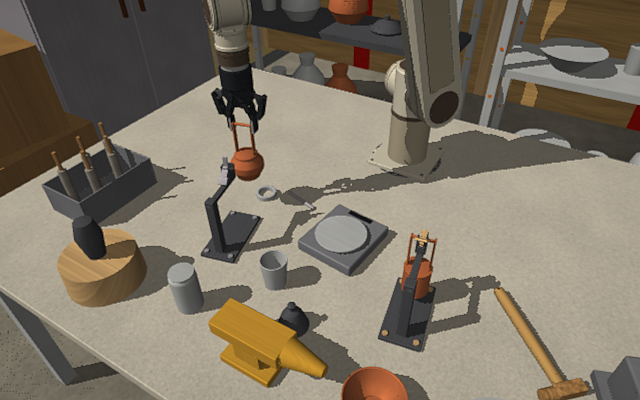

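View pics/w10.png

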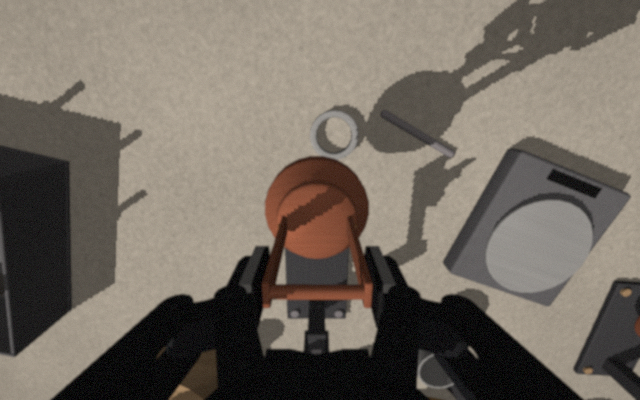

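The pot is clear of the hook. The circle fits from both fixed cameras put the pan centre at (0.4555, 0.011). Carrying it over.

```bash
python3 -c "
from h import *
shift([.4536,.0105,.215],194)"
```

```text
shift [-0.0938  0.2809  0.0168]
tool x yaw -165.95242496663155 turn units 0.0003964586114041898
```

```bash
python3 -m inch '[[-0.01,0.02,0,0,1],[-0.02,0.06,0,0,1],[-0.035,0.105,0,0,1],[-0.05,0.15,0,0,1],[-0.065,0.195,0,0,1],[-0.08,0.235,0,0,1],[-0.09,0.265,0,0,1],[-0.094,0.281,0,0,1],[-0.094,0.281,0.017,0,1],[-0.094,0.281,0.017,0,1]]'; python3 - <<'E'
from h import *
import cv2
cv2.imwrite("pics/s11.png",bot.camera("scene")[:,:,::-1])
cv2.imwrite("pics/w11.png",bot.camera("wrist")[:,:,::-1])
print({k:bot.get_obs()[k].round(3) for k in("ft_force","ft_torque","eef_pos")})
shift([.4536,.0105,.173],194)
c=bot.calibration("wrist");T=np.linalg.inv(np.array(c["tool_from_camera"]));K=np.array(c["intrinsics"])
z=bot.get_obs()["eef_pos"][2]
im=cv2.imread("pics/w11.png")
for a in np.linspace(0,2*np.pi,40):
    p=np.array([-.002+.066*np.cos(a),.066*np.sin(a),z-.044]);q=K@(T[:3,:3]@p+T[:3,3]);q=q[:2]/q[2];cv2.circle(im,(int(q[0]),int(q[1])),2,(0,0,255),-1)
cv2.imwrite("pics/w11o.png",im)
E
```

```text
clock: 14.05
eef_pos: [0.4528, 0.01, 0.214]
tool_rot: [-0.122, 0.993, -0.0, -0.002]
ft_force: [-1.7, -0.4, -2.3]
grip_width: 0.0507
{'ft_force': array([ 0.007,  0.19 , -2.307]), 'ft_torque': array([-0.049, -0.023, -0.003]), 'eef_pos': array([0.454, 0.01 , 0.215])}
shift [0.0002 0.0008 0.0424]
tool x yaw -166.01458560030994 turn units -0.00012154666924952077
```

View pics/w11o.png

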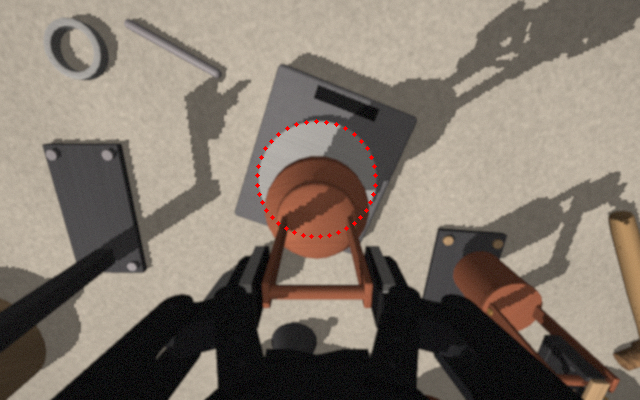

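The predicted circle under the pot coincides with the pan. I lower gently.

```bash
python3 -m inch '[[0,0.001,0.01,0,1],[0,0.001,0.02,0,1],[0,0.001,0.03,0,1],[0,0.001,0.035,0,1],[0,0.001,0.038,0,1],[0,0.001,0.04,0,1],[0,0.001,0.04,0,1],[0,0.001,0.04,0,1]]';python3 -c "
from h import *
bot.camera('scene')
print(bot.get_obs()['ft_force'],bot.get_obs()['eef_pos'])"
```

```text
clock: 15.15
eef_pos: [0.4541, 0.0113, 0.1756]
tool_rot: [-0.122, 0.993, -0.0, 0.0]
ft_force: [0.9, 0.0, -3.1]
grip_width: 0.0505
[ 0.04287702  0.99151072 -3.19366657] [0.45412655 0.01126    0.17564608]
```

```bash
python3 -m inch '[[0,0,0.001,0,1],[0,0,0.002,0,1],[0,0,0.002,0,1],[0,0,0.002,0,1]]'; python3 -m inch '[[0,0,0.0007,0,1],[0,0,0.0007,0,1],[0,0,0.0007,0,1]]'
```

```text
clock: 15.7
eef_pos: [0.4539, 0.0112, 0.1734]
tool_rot: [-0.122, 0.993, -0.0, -0.0]
ft_force: [-0.1, 0.3, -2.1]
grip_width: 0.051
clock: 16.08
eef_pos: [0.4542, 0.0112, 0.1732]
tool_rot: [-0.122, 0.993, -0.0, 0.0]
ft_force: [-1.7, -0.1, 3.4]
grip_width: 0.0509
```

The vertical force changed sign, so the foot is on the pan. Releasing.

```bash
python3 -m inch '[[0,0,0,0,0.35],[0,0,0,0,0.3],[0,0,0,0,0.2],[0,0,0,0,0],[0,0,0,0,0],[0,0,0,0,0]]'; python3 - <<'E'
from h import *
import cv2
cv2.imwrite("pics/s12.png",cv2.resize(bot.camera("scene")[100:300,240:460,::-1],None,fx=3,fy=3))
cv2.imwrite("pics/w12.png",bot.camera("wrist")[:,:,::-1])
E
```

```text
clock: 16.82
eef_pos: [0.454, 0.0112, 0.1727]
tool_rot: [-0.122, 0.993, -0.0, 0.0]
ft_force: [0.5, 0.2, 0.7]
grip_width: 0.0854
```

View pics/s12.png

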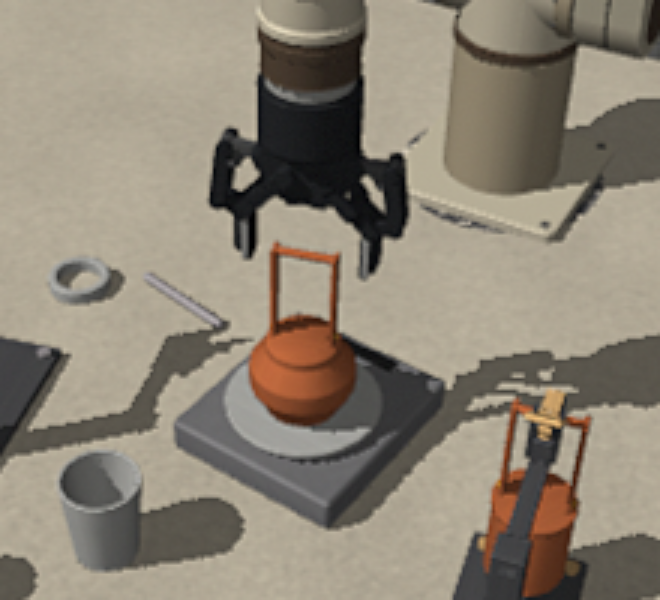

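View pics/w12.png

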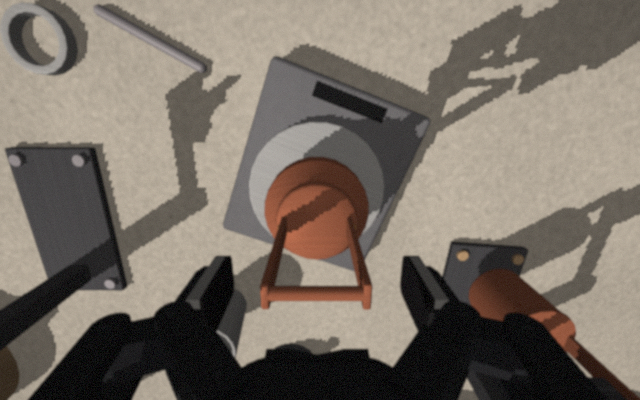

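The pot stands on the pan with the fingers clear of it. I retract up and check the position.

```bash
python3 -m inch '[[0,0,-0.02,0,0],[0,0,-0.06,0,0],[0,0,-0.1,0,0],[0,0,-0.14,0,0],[0,0,-0.16,0,0],[0,0,-0.16,0,0],[0,0,-0.16,0,0]]'; python3 - <<'E'
from h import *
import cv2
for n in("scene","top"):
  cv2.imwrite(f"pics/{n}13.png",bot.camera(n)[:,:,::-1])
  for k,z in(("pot",.044),("can",.035)):
    for r in bot.spot_point(n,k)[:1]:
      p=np.array(r["point"])*[640,400];print(n,k,r["score"],atz(n,p,z).round(4))
K,t,A=wcam();cv2.imwrite("pics/w13.png",bot.camera("wrist")[:,:,::-1])
for r in bot.spot_point("wrist","pot")[:1]:
    p=np.array(r["point"])*[640,400];d=A@np.linalg.solve(K,[*p,1]);print("wrist pot",r["score"],(t+d*(.044-t[2])/d[2]).round(4))
print(bot.get_obs()["ft_force"],bot.get_obs()["eef_pos"])
E
```

```text
clock: 17.8
eef_pos: [0.4535, 0.0112, 0.3316]
tool_rot: [-0.122, 0.993, 0.0, -0.001]
ft_force: [0.4, 0.0, -0.5]
grip_width: 0.085
scene pot 0.58 [0.4573 0.0071 0.044 ]
scene can 0.59 [0.5198 0.2392 0.035 ]
top can 0.74 [0.5238 0.2331 0.035 ]
wrist pot 0.78 [0.4615 0.0095 0.044 ]
[ 0.36301607  0.35367127 -0.71334532] [0.45379169 0.01125583 0.33230339]
```

View pics/w13.png

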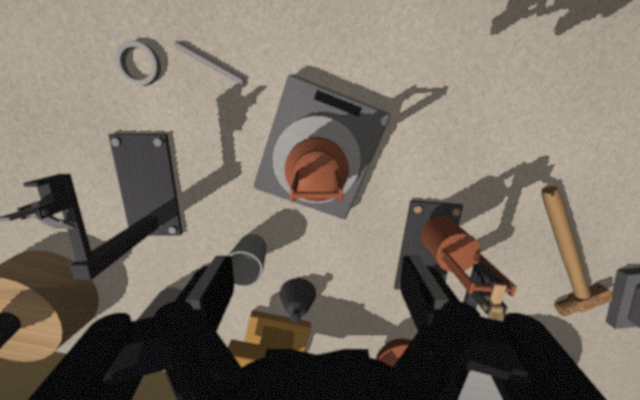

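View pics/scene13.png

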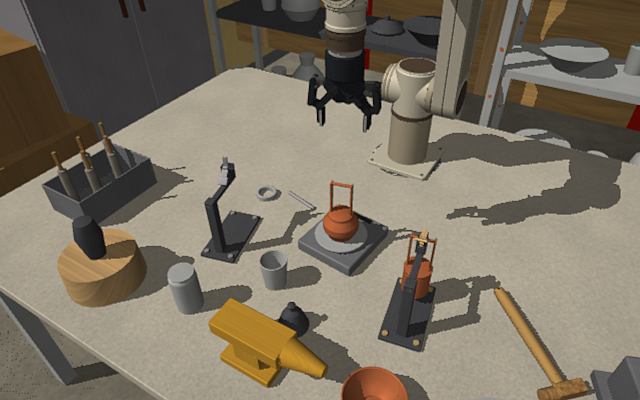

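The pot stands upright mid-pan, estimated within about 6 mm of centre. The can still hangs on its hook and the gripper is clear. Handing in.

```bash
python3 -c "
from workcell import bot
print(bot.job_done())"
```

```text
the job is handed in; nothing more can be done
None
```

The pot is standing upright on the scale's pan, and I handed the job in at about 18 s of the 56 s allowed; no verdict was reported.

**What I did**
- **Keeper:** I pressed the tab down with closed fingers until it reached its stop. It stayed open after I withdrew, with the pot still hanging. The press ended at about 20 N against the stop, more than the 6 N the task gives for the tab, and nothing in the pictures looked displaced.
- **Lift:** I gripped the bail straps at 51 mm, raised the pot 28 mm and slid it 95 mm off the hook along -x.
- **Placing:** I lowered the pot until the wrist force showed the foot on the pan, then opened the fingers and withdrew upward.

**Last checks**
- **Pot position:** the wrist and scene cameras put it 2 to 6 mm from the pan centre I fitted at (0.4555, 0.011). The network gave no pot position in the final top picture, so I have two estimates rather than three.
- **Pan centre:** the network's first estimates differed by 17 mm between cameras. My own circle fits from the same two cameras agreed to about 2 mm, so I used those.
- **Can and robot:** the can still hangs on its hook. Its position estimates moved by 2 mm (top) to 6 mm (scene), which I put down to detector error. The wrist force was near zero with the gripper clear.

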